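# Cam-clamp the heel block on the luthier's clamp board

### The arm

A 6-joint arm with a two-finger parallel gripper is mounted at the origin on the work surface. World frame = base frame: x ahead of the robot, y to its left, z up, the work surface at z = 0. Lengths are in m, angles in rad, forces in N, time in s.
With the tool pointing down it reaches from about 0.275 to 0.775 m from the base axis. Payload 14.6 kg.
Tool frame: the origin (TCP) lies midway between the tips of the shut fingers; the grasp point (between the pads) lies 19 mm behind it (hold_point_z is the distance from the TCP to the grasp point, in m); x points along the fingers, z is the direction in which the jaws open and shut, and the axes are right-handed (so a half turn about x gives the same grasp; the last joint's range is limited). The gripper opens to 85 mm and grips with 20 to 120 N. Pads are 22 mm wide; open, the fingers measure 114 mm over their backs; the gripper's body (76 mm by 85 mm) begins 54 mm behind the grasp point. The pads swing forward as they close: fully open they stand 13 mm farther back than shut.
Start: joints at [-1.273, 0.263, -0.048, 1.259, 0, 1.415], TCP at [0.23, -0.472, 0.198] pointing down, gripper open.
Joint ranges: [-2.65, 2.65], [-0.89, 1.7], [-1.18, 1.37], [-2.13, 2.11], [-1.35, 1.29], [-3.14, 3.14]. Speed limits (rad/s): [1.89, 1.89, 2.57, 2.79, 3.14, 3.14].

### API

Orientations are given as a unit quaternion [w, x, y, z].
In Python, from rig import sense, read_camera, finish_job, find_in, silhouettes, hold_point_z gives the robot as it stands.
- The arm moves only by the tool send_rows, never from a script. Its argument "commands" is a list of rows, each an object of numbers: "dx", "dy", "dz": the shift along the tool's x, y, z in units of 150 mm (1.0 is 150 mm); "yaw": the turn about the tool's x in units of 2 pi rad (1.0 is 2 pi rad); "fingers": the opening, from -1 (shut) to 1 (fully open). In form: [{"dx": .., "dy": .., "dz": .., "yaw": .., "fingers": ..}, ...]. A call has 1 to 20 rows; each row is the pose to reach, as a shift and turn from the pose measured when the call began, along the tool's axes at that moment, turning the shorter way round; what a row does not reach only later rows make up. A row lasts 1/8 s, in which the tool goes at most 62.5 mm and 10.7 degrees, less where a joint would pass 70% of its speed; a pose out of reach is approached as far as the arm can. A call with a number of a shift or a turn outside -1 to 1 is refused whole. A call with a gripper value outside its range is refused whole. The fingers move at their own pace and stop on an object; "grip_force" is the grip in N (left out, the last holds). Time passes only in rows, so rows that repeat a pose let the fingers close. It gives the time, the measured TCP pose, the force and the opening at its end, in the units of the state.
- sense(): the state, without advancing time (a new reading comes with each control period).
- read_camera(name): name is "side" or "top"; returns a dict with "pixels" (480x640x3 uint8, blue, green, red), "z_map" (480x640 float32, m along the optical axis (not along the pixel's ray), 0 where there is no reading), "fx", "fy", "cx", "cy" (pixels), "distortion" ([k1, k2, p1, p2, k3] as OpenCV has them; the pictures are not rectified), "world_from_camera" (4x4, takes a point from camera to world coordinates). Camera axes: x right, y up, looking along -z (the intrinsics and any distortion apply to the point x, -y, -z); pixel columns grow to the right and rows downward; lengths in m; the calibration is good to about 2 mm. A picture is of the moment at which its call begins.
- finish_job(): hands the job in, once; it reports no verdict.
Trained networks look in a picture, given as the dict that the camera call returned (one of the last four; its "shot" number tells which), for a name from the list of things; names that differ only in an ending like _2 or _b are one class to them, and where a whole thing is asked for, a point or a joint stands for the part that bears it (a point fixed in the world has none). Each returns a list of dicts, best first, with "p" (0 to 1); they miss things now and then, are a little off and sometimes report something else, mostly with a low value. They report only what shows in the picture. A call takes as long as a camera call. They do not tell look-alikes from the thing itself.
- find_in(picture, thing): "extent" ([left, top, right, bottom] in pixels, round what is visible of it).
- silhouettes(picture, thing): "mask" (480x640 bool, what is visible of it) and "extent" ([left, top, right, bottom] in pixels, round what is visible of it).
The state is a dict: "time": time; "joints": joint angles; "dq": joint speeds; "tau": joint torques, N m; "position": TCP position; "orientation": TCP orientation; "contact_force": force on the tool from outside, world axes, zero at the start; "torque": the same for the moment, N m; "width": finger opening in m.
Only numpy, scipy, OpenCV 4.12 (cv2) and the standard library are available. Lean on these libraries where they do the work, as an engineer would, in place of code of your own. Each camera call takes 0.05 s, during which the arm holds its last target. There are 200 camera calls.

### The job

Clamp the dark heel block on the clamp board ready for carving. Flip the cam lever to free the sliding jaw before you move the jaw, push the jaw along until the block sits snug and square, flat on the board, between the jaw and the fixed stop with no gaps, then flip the lever fully back over to lock the jaw. Leave the other things on the bench where they are.

Things in the scene. Friction and masses are not known exactly. Their poses are not given: they have to be found in the camera images.
- clamp_board: Plywood board fixed to the bench, 150 (x) x 450 (y) x 20 mm. Origin: at bench height on its centre line; it spans y -190 to 260. Its x points roughly away from the robot, z up. On it, from -y to +y: steel rail (40 wide, top 30 mm above bench, y -185 to 18) with sliding jaw and cam lever; loose heel block; fixed wooden stop (120 wide, y 130 to 165, top 65 mm above bench); cork block.
- stop_face (a point): Centre of the fixed stop's flat face, which looks to the board's -y, towards the jaw; 42.5 mm above the bench.
- jaw (a joint): Jaw's slide along the board's +y towards the stop, m: 0 to 0.100; 0.090 when the block is pinched square. Starts 0 to 0.04. Free it slides with about 2 N; locked, it holds 30 N. A wooden cheek 120 wide (x), 35 thick, top 67 mm above bench; behind it the steel lever housing (67 mm high), then at the rear an upright wooden back plate 70 wide (x), 14 thick, top 95 mm above bench.
- jaw_face (a point): Centre of the jaw's flat front face (looks to the board's +y), 44.5 mm above the bench; the stop-to-jaw opening is measured from here.
- jaw_back (a point): Point on the rear face (looks to the board's -y) of the jaw's upright back plate, at mid width, 80 mm above the bench: push here towards +y. It lies 99 mm behind jaw_face and 34 mm behind the lever's pivot; the lever clears it by 17 mm.
- lever (a joint): Cam lever's hinge, rad; axis along the board's y at lever_pivot. 0 = free, leaning 35 deg from upright to the board's +x (away from robot); 1.571 = end stop, locked, leaning 55 deg to -x (towards robot); lean to +x = 0.611 - value. Cam bites above 0.9, jaw is locked from 1.3. Stays where left. Starts 1.47 to 1.57. Turns with 1.5 N at the ball, about 8 N while the cam bites.
- lever_pivot (a point): Centre of the lever's hinge, 51 mm above the bench; it travels with the jaw.
- lever_ball (a point): Centre of the ball (28 mm across, rigid with the lever) at the lever's end, 100 mm from the pivot. The arm below it is 20 wide (along y) x 12 mm thick.
- heel_block: Loose dark wooden block, 110 (its x) x 70 (its y) x 45 mm high, 0.22 kg, lying flat on the board between jaw and stop, a little askew, 10 to 30 mm short of the stop. Origin: centre of its underside (20 mm above the bench); z up; its y roughly along the board's y.
- cork_block: Bystander: loose cork sanding block 90 x 50 x 30 mm on the board beyond the stop. Origin: centre of underside.
- mallet: Bystander: turned wooden mallet standing on its head, 92 mm across, 240 mm high. Origin: centre of underside.
- glue_bottle: Bystander: white glue bottle, 60 mm across, 160 mm high, standing. Origin: centre of underside.
- pencil_pot: Bystander: wooden pot, 72 mm across, 100 mm high. Origin: centre of underside.
- chisel: Bystander: chisel lying on the bench, 275 mm long, wooden handle 26 mm thick. Origin: on the bench under its middle; x towards its edge.
- try_square: Bystander: try square lying on the bench, stock 110 x 18 x 16 mm along its x, blade 155 mm long along its y. Origin: under the middle of the stock.
Not all that is in view belongs to the job. Leave any blue or red look-alike of the heel_block alone.

How it is judged:
On the way, in this order (a step that is already met when the one before it is completed fails the run):
1. the lever is flipped over to free (below 0.7 rad) with the jaw not yet moved (under 15 mm from its start along the rail) (value of joint lever below 0.7 rad and distance of jaw_face from where it was at the start of the episode below 0.015 m), for 0.1 s.
2. with the lever still free (below 0.85 rad), the jaw has pushed the block square against the stop (value of joint lever below 0.85 rad and value of joint jaw between 0.0875 and 0.0925 m and y of heel_block in the frame of clamp_board between 0.0925 and 0.0975 m and x of heel_block in the frame of clamp_board between -0.035 and 0.035 m and angle between the y axis of heel_block and the y axis of clamp_board, either way round below 0.04 rad and angle between heel_block's own z axis and vertical below 0.05 rad and z of heel_block in the frame of clamp_board below 0.024 m), for 0.1 s.
At the end, for the whole second after the job is handed in: Lever locked (above 1.3 rad), jaw at 87.5 to 92.5 mm, block at rest, flat on the board (tilt < 0.05 rad, within 4 mm), seated between jaw and stop within 2.5 mm (board y 95 mm), within 35 mm of the centre line and square within 0.04 rad (value of joint lever above 1.3 rad and value of joint jaw between 0.0875 and 0.0925 m and y of heel_block in the frame of clamp_board between 0.0925 and 0.0975 m and x of heel_block in the frame of clamp_board between -0.035 and 0.035 m and angle between the y axis of heel_block and the y axis of clamp_board, either way round below 0.04 rad and angle between heel_block's own z axis and vertical below 0.05 rad and z of heel_block in the frame of clamp_board below 0.024 m and linear speed of heel_block below 0.01 m/s); the robot touches nothing.
It fails at once if another thing on the bench is shifted by more than 30 mm or knocked over (distance of any of cork_block, mallet, glue_bottle, pencil_pot, chisel, try_square from where it was at the start of the episode above 0.03 m or angle between any of cork_block, mallet, glue_bottle, pencil_pot, chisel, try_square's own z axis and vertical above 0.5 rad).
It also fails if it takes over 64 s, if anything falls off the work surface, if the arm or the gripper's body presses on something with over 40 N, if the wrist force passes 120 N, or if a joint passes its speed limit or range.

## Working session

There is one attempt and no reset: what is moved stays moved. The work goes in short steps, Python scripts to look and compute and a tool call to move; the robot and the scene stay as the last step left them, time stands still between calls to the robot, and variables do not carry over. Pictures are saved under pics/ and viewed, about 8 in all and at most 12, crops included, and the job is handed in when it is done.

Besides the shell and the picture viewer there is one more tool, called after "Request:" as name(argument=value, ...), one argument or row to a line, values as JSON. send_rows: Moves the arm, as the interface text tells. Shifts and turns lie within -1 to 1; 1 stands for 150 mm of shift or 2 pi rad of turn. Its arguments: {"type":"object","properties":{"commands":{"type":"array","items":{"type":"object","properties":{"dx":{"type":"number"},"dy":{"type":"number"},"dz":{"type":"number"},"yaw":{"type":"number"},"fingers":{"type":"number"}}}},"grip_force":{"type":"number"}},"required":["commands"]}

```bash
mkdir -p pics
cat > h.py <<'E'
import numpy as np, cv2
from rig import sense, read_camera, finish_job, find_in, silhouettes, hold_point_z
def cloud(p):
    v,u=np.mgrid[0:480,0:640]
    K=np.array([[p['fx'],0,p['cx']],[0,p['fy'],p['cy']],[0,0,1]])
    n=cv2.undistortPoints(np.stack([u,v],-1).reshape(-1,1,2).astype(float),K,np.array(p['distortion'])).reshape(480,640,2)
    z=p['z_map']
    c=np.stack([n[...,0]*z,-n[...,1]*z,-z,np.ones_like(z)],-1)
    w=c@np.array(p['world_from_camera']).T
    w=w[...,:3]; w[z==0]=np.nan
    return w
E
python3 - <<'E'
from h import *
np.set_printoptions(precision=4,suppress=True)
s=sense(); print({k:np.round(v,3) for k,v in s.items()},hold_point_z)
for n in('top','side'):
    p=read_camera(n); cv2.imwrite(f'pics/{n}0.png',p['pixels']); w=cloud(p)
    print(np.array(p['world_from_camera']))
    for t in('heel_block','clamp_board','jaw','lever','lever_ball','cork_block','mallet','glue_bottle','pencil_pot','chisel','try_square'):
        for r in silhouettes(p,t)[:2]:
            q=w[r['mask']]; q=q[~np.isnan(q[:,0])]
            print(n,t,round(r['p'],2),np.round(r['extent']),np.median(q,0) if len(q) else 0,np.percentile(q,98,axis=0) if len(q) else 0)
E
```

```text
{'time': np.float64(0.0), 'joints': array([-1.273,  0.264, -0.049,  1.259,  0.   ,  1.415]), 'dq': array([ 0.   , -0.001,  0.001,  0.001,  0.001, -0.001]), 'tau': array([  0.003, -63.76 ,  38.457,   0.014,   0.   ,  -0.   ]), 'position': array([ 0.23 , -0.472,  0.197]), 'orientation': array([ 0.599,  0.375,  0.6  , -0.375]), 'contact_force': array([-0.027,  0.9  ,  0.57 ]), 'torque': array([-0.013,  0.001,  0.013]), 'width': np.float64(0.085)} 0.0187
[[-0.0267  0.9879 -0.1525  0.3673]
 [-0.9996 -0.0261  0.0055  0.059 ]
 [ 0.0015  0.1526  0.9883  1.2715]
 [ 0.      0.      0.      1.    ]]
top heel_block 0.94 [237. 119. 295. 160.] [0.7691 0.1688 0.0452] [0.8113 0.2204 0.0507]
top heel_block 0.9 [265. 313. 326. 372.] [0.3253 0.11   0.046 ] [0.3775 0.1601 0.0509]
top clamp_board 0.75 [237. 185. 454. 291.] [ 0.5373 -0.0461  0.0232] [0.654  0.2115 0.1005]
top jaw 0.91 [354. 214. 415. 283.] [ 0.522  -0.0786  0.0685] [ 0.5899 -0.0311  0.1258]
top lever 0.87 [384. 240. 404. 284.] [ 0.4871 -0.0907  0.0913] [ 0.537  -0.0716  0.1293]
top lever 0.28 [360. 209. 414. 285.] [ 0.5203 -0.0798  0.0683
[... 1263 characters left out ...]
k 0.65 [311. 231. 349. 268.] [0.5367 0.0466 0.062 ] [0.6126 0.0777 0.0677]
side clamp_board 0.75 [261. 223. 363. 289.] [0.5376 0.1172 0.0203] [0.6602 0.2284 0.0674]
side jaw 0.49 [348. 220. 366. 250.] [ 0.5619 -0.044   0.0642] [ 0.5971 -0.0257  0.0706]
side mallet 0.66 [456. 165. 487. 251.] [ 0.4285 -0.3493  0.0802] [ 0.6114 -0.3197  0.2333]
side glue_bottle 0.94 [197. 218. 221. 270.] [0.6806 0.3463 0.0801] [0.7081 0.3703 0.1598]
side glue_bottle 0.47 [158. 305. 228. 370.] [0.4157 0.4753 0.0208] [0.5831 0.5224 0.0293]
side chisel 0.57 [155. 305. 227. 369.] [0.4175 0.4757 0.0203] [0.5888 0.5241 0.0292]
side try_square 0.67 [302. 201. 348. 234.] [ 0.7609 -0.0423  0.0095] [0.8127 0.0062 0.0184]
```

Run:
```python
import cv2
i=cv2.imread('pics/top0.png'); cv2.imwrite('pics/top0b.png',cv2.resize(i[100:400,60:600],(800,444),interpolation=2))
j=cv2.imread('pics/side0.png'); cv2.imwrite('pics/side0b.png',cv2.resize(j[180:360,200:480],(800,514),interpolation=2))
```

```text
(no output)
```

View pics/top0b.png

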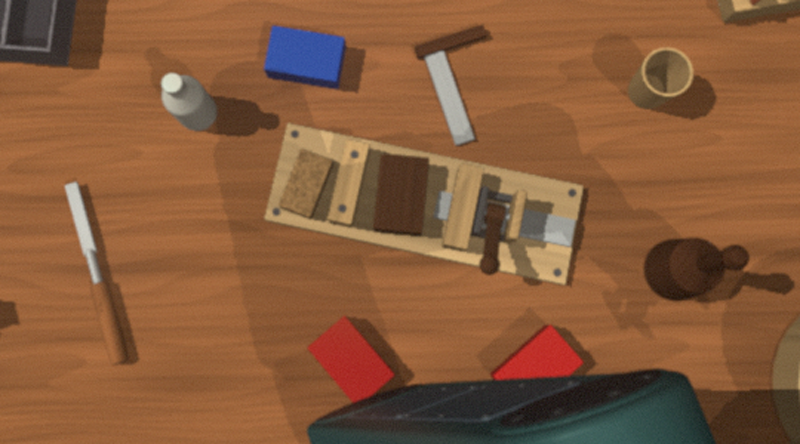

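View pics/side0b.png

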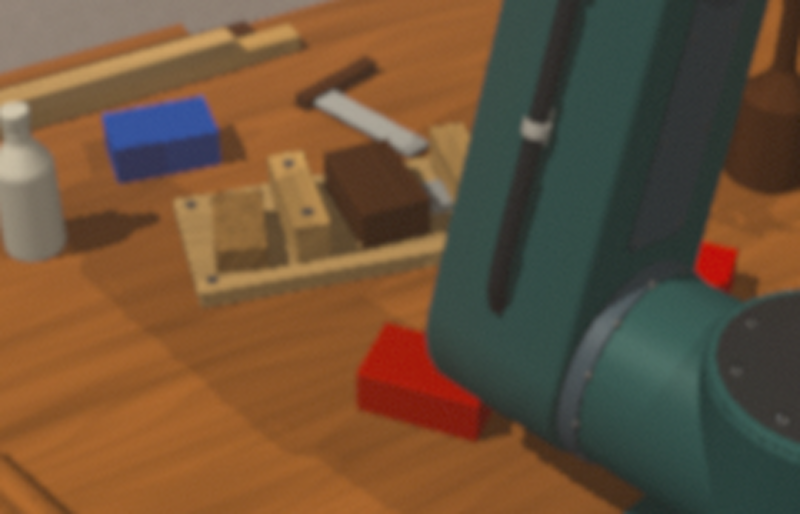

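The board spans roughly crop (265,125)–(583,285), with the dark block at (402,195), the jaw cheek at (462,205), and the lever ball at (489,264), locked towards the robot. The red and blue blocks are decoys. Next I'll measure the board frame.

```bash
cat >> h.py <<'E'
def boardfit(w):
    m=(w[...,2]>0.010)&(w[...,0]>.42)&(w[...,0]<.68)&(w[...,1]>-.26)&(w[...,1]<.29)
    m=m.astype(np.uint8); n,l,st,_=cv2.connectedComponentsWithStats(m)
    k=1+np.argmax(st[1:,4]); q=w[(l==k)]
    q=q[(q[:,2]<.027)]
    r=cv2.minAreaRect((q[:,:2]*1000).astype(np.float32)); return r,q
B=None
def toboard(P,o,a):
    c,s=np.cos(a),np.sin(a); d=P[...,:2]-o
    return np.stack([d[...,0]*c+d[...,1]*s,-d[...,0]*s+d[...,1]*c,P[...,2]],-1)
E
python3 - <<'E'
from h import *
np.set_printoptions(precision=4,suppress=True)
p=read_camera('top'); w=cloud(p); np.save('w0.npy',w); np.save('px0.npy',p['pixels'])
r,q=boardfit(w); print(r)
bx=cv2.boxPoints(r)/1000; print(bx)
# long axis
e=[bx[1]-bx[0],bx[2]-bx[1]]; L=max(e,key=np.linalg.norm); L=L/np.linalg.norm(L); L*=np.sign(L[1])
a=np.arctan2(L[1],L[0])-np.pi/2; c=np.array(r[0])/1000; o=c-0.035*L
print('origin',o,'a',a)
b=toboard(w,o,a)
near=(abs(b[...,0])<.1)&(abs(b[...,1])<.3)
# height profile along y in strips
for x0 in(-.045,.0,.045):
    print(x0)
    for y in np.arange(-.2,.27,.008):
        m=near&(abs(b[...,0]-x0)<.008)&(abs(b[...,1]-y)<.004)
        if m.sum(): print('%.3f:%.0f'%(y,1000*np.median(b[...,2][m])),end=' ')
    print()
ball=near&(b[...,2]>.095); print('high pts',np.percentile(b[ball],[2,50,98],axis=0))
E
```

```text
((551.0325927734375, -2.1650543212890625), (450.0818786621094, 151.3270263671875), 76.1929931640625)
[[ 0.4238 -0.2026]
 [ 0.5708 -0.2388]
 [ 0.6782  0.1983]
 [ 0.5313  0.2344]]
origin [ 0.5427 -0.0362] a -0.24097776
-0.045
-0.200:2 -0.192:5 -0.184:22 -0.176:21 -0.168:21 -0.160:21 -0.152:21 -0.144:22 -0.136:21 -0.128:22 -0.120:22 -0.112:22 -0.104:22 -0.096:22 -0.088:21 -0.080:90 -0.072:94 -0.064:93 -0.056:24 -0.048:21 -0.040:22 -0.032:68 -0.024:69 -0.016:69 -0.008:68 0.000:23 0.008:21 0.016:22 0.024:21 0.032:64 0.040:63 0.048:66 0.056:66 0.064:67 0.072:67 0.080:67 0.088:67 0.096:66 0.104:21 0.112:22 0.120:21 0.128:23 0.136:66 0.144:66 0.152:66 0.160:66 0.168:23 0.176:21 0.184:22 0.192:50 0.200:52 0.208:51 0.216:52 0.224:50 0.232:51 0.240:50 0.248:20 0.256:21 0.264:1 
0.0
-0.200:2 -0.192:3 -0.184:30 -0.176:32 -0.168:32 -0.160:32 -0.152:31 -0.144:31 -0.136:32 -0.128:31 -0.120:31 -0.112:31 -0.104:94 -0.096:97 -0.088:86 -0.080:60 -0.072:62 -0.064:61 -0.056:61 -0.048:69 -0.040:66 -0.032:69 -0.024:68 -0.016:69 -0.008:69 0.000:33 0.008:31 0.016:30 0.024:21 0.032:22 0.040:67 0.048:67 0.056:6
[... 186 characters left out ...]
4:50 0.232:50 0.240:21 0.248:21 0.256:21 0.264:1 
0.045
-0.200:2 -0.192:2 -0.184:22 -0.176:22 -0.168:21 -0.160:23 -0.152:23 -0.144:22 -0.136:22 -0.128:21 -0.120:22 -0.112:21 -0.104:21 -0.096:21 -0.088:21 -0.080:21 -0.072:21 -0.064:21 -0.056:21 -0.048:21 -0.040:23 -0.032:69 -0.024:68 -0.016:67 -0.008:68 0.000:24 0.008:22 0.016:22 0.024:22 0.032:22 0.040:63 0.048:67 0.056:66 0.064:66 0.072:65 0.080:66 0.088:66 0.096:66 0.104:67 0.112:24 0.120:21 0.128:24 0.136:65 0.144:66 0.152:66 0.160:66 0.168:23 0.176:22 0.184:21 0.192:21 0.200:21 0.208:20 0.216:20 0.224:21 0.232:20 0.240:21 0.248:20 0.256:19 0.264:1 
high pts [[-0.0903 -0.0994  0.0952]
 [-0.0567 -0.0727  0.1047]
 [ 0.0303 -0.0557  0.1292]]
```

```bash
cat >> h.py <<'E'
from scipy.spatial.transform import Rotation as Rn
O=np.array([.5427,-.0362]); A=-.24098
def tcpb():
    s=sense(); return toboard(np.array(s['position']),O,A),s
def plan(pts):
    """board-frame TCP targets -> row numbers, tool z along board +-x, tool x down"""
    p,s=tcpb(); w,x,y,z=s['orientation']; R=Rn.from_quat([x,y,z,w]).as_matrix()
    best=None
    for sg in(1,-1):
        tz=sg*np.array([np.cos(A),np.sin(A),0]); tx=np.array([0,0,-1.]); T=np.stack([tx,np.cross(tz,tx),tz],1)
        rv=Rn.from_matrix(R.T@T).as_rotvec()
        if best is None or np.linalg.norm(rv)<np.linalg.norm(best): best=rv
    Rb=Rn.from_euler('z',A).as_matrix()
    print('tcp board',np.round(p,4),'F',np.round(s['contact_force'],1),'t',s['time'],'w',s['width'],'j6',round(s['joints'][5],2),'turn',np.round(best,4),'yaw',round(best[0]/2/np.pi,4))
    for q in pts: print(q,np.round(R.T@Rb@(np.array(q)-p)/.15,3))
E
python3 - <<'E'
from h import *
plan([(-.14,-.072,.20),(-.14,-.072,.098)])
w=np.load('w0.npy');px=np.load('px0.npy').astype(int); b=toboard(w,O,A)
m=(abs(b[...,0])<.08)&(b[...,1]>.02)&(b[...,1]<.118)&(b[...,2]>.058)
r=cv2.minAreaRect((b[m][:,:2]*1000).astype(np.float32));print('block',r)
m=(abs(b[...,0])<.08)&(b[...,1]>-.045)&(b[...,1]<.01)&(b[...,2]>.058)
print('cheek',cv2.minAreaRect((b[m][:,:2]*1000).astype(np.float32)))
m=(abs(b[...,0])<.08)&(b[...,1]>.12)&(b[...,1]<.17)&(b[...,2]>.058)
print('stop',cv2.minAreaRect((b[m][:,:2]*1000).astype(np.float32)))
m=(abs(b[...,0])<.05)&(b[...,1]>-.12)&(b[...,1]<-.08)&(b[...,2]>.09)
print('plate',cv2.minAreaRect((b[m][:,:2]*1000).astype(np.float32)))
m=(b[...,0]<-.06)&(b[...,0]>-.12)&(b[...,1]>-.12)&(b[...,1]<-.03)&(b[...,2]>.10)
print('ball',b[m].mean(0),b[m].min(0),b[m].max(0))
E
```

```text
tcp board [-0.2    -0.498   0.1977] F [ 0.5 -1.4 -0.1] t 1.25 w 0.08506305388765104 j6 1.42 turn [-0.877 -0.     0.   ] yaw -0.1396
(-0.14, -0.072, 0.2) [-0.015  2.123 -1.928]
(-0.14, -0.072, 0.098) [ 0.665  2.123 -1.928]
block ((-0.6249351501464844, 70.384033203125), (110.62628173828125, 69.99235534667969), 6.425572395324707)
cheek ((-0.20220565795898438, -23.49239158630371), (42.8311653137207, 120.29434204101562), 89.98609161376953)
stop ((-0.5401153564453125, 147.55517578125), (35.3255729675293, 119.94192504882812), 89.95525360107422)
plate ((-0.18659591674804688, -93.87541198730469), (14.82846736907959, 70.44698333740234), 89.72029876708984)
ball [-0.07714422 -0.06630279  0.12097674] [-0.09240146 -0.08054318  0.10031886] [-0.06027027 -0.05349583  0.13121622]
```

Request:
send_rows(
  commands=[
    {"dy":0.7,"dz":-0.64,"dx":0,"yaw":-0.1396,"fingers":-1},
    {"dy":0.7,"dz":-0.64,"yaw":-0.1396,"fingers":-1},
    {"dy":0.7,"dz":-0.64,"yaw":-0.1396,"fingers":-1},
    {"dy":0.7,"dz":-0.64,"yaw":-0.1396,"fingers":-1},
    {"dy":0.7,"dz":-0.64,"yaw":-0.1396,"fingers":-1},
    {"dy":0.7,"dz":-0.64,"yaw":-0.1396,"fingers":-1},
    {"dy":0.7,"dz":-0.64,"yaw":-0.1396,"fingers":-1},
  ],
)

```text
invalid input at $.commands[1]: expected keys dx, dy, dz, yaw, fingers
```

```bash
python3 -c "
from h import *
plan([(-.14,-.067,.20),(-.14,-.067,.098)])"
```

```text
tcp board [-0.2    -0.498   0.1977] F [ 0.5 -1.4 -0.1] t 1.25 w 0.08506305388765104 j6 1.42 turn [-0.877 -0.     0.   ] yaw -0.1396
(-0.14, -0.067, 0.2) [-0.015  2.145 -1.954]
(-0.14, -0.067, 0.098) [ 0.665  2.145 -1.954]
```

Request:
send_rows(
  commands=[
    {"dx":0,"dy":0.7,"dz":-0.64,"yaw":-0.1396,"fingers":-1},
    {"dx":0,"dy":0.7,"dz":-0.64,"yaw":-0.1396,"fingers":-1},
    {"dx":0,"dy":0.7,"dz":-0.64,"yaw":-0.1396,"fingers":-1},
    {"dx":0,"dy":0.7,"dz":-0.64,"yaw":-0.1396,"fingers":-1},
    {"dx":0,"dy":0.7,"dz":-0.64,"yaw":-0.1396,"fingers":-1},
    {"dx":0,"dy":0.7,"dz":-0.64,"yaw":-0.1396,"fingers":-1},
    {"dx":0,"dy":0.7,"dz":-0.64,"yaw":-0.1396,"fingers":-1},
  ],
)

```text
time: 2.12
position: [0.2821, -0.3399, 0.1977]
orientation: [0.702, 0.086, 0.702, -0.086]
contact_force: [0.5, -0.3, -0.2]
width: 0.0002
```

```bash
python3 -c "
from h import *
plan([(-.14,-.067,.20),(-.14,-.067,.098)])"
```

```text
tcp board [-0.1806 -0.3571  0.1977] F [ 0.5 -0.3 -0.2] t 2.125 w 0.0002483700214127675 j6 0.75 turn [-0.0029 -0.     -0.    ] yaw -0.0005
(-0.14, -0.067, 0.2) [-0.015  1.935  0.265]
(-0.14, -0.067, 0.098) [0.665 1.935 0.265]
```

Request:
send_rows(
  commands=[
    {"dx":0,"dy":1.0,"dz":0.14,"yaw":0,"fingers":-1},
    {"dx":0,"dy":1.0,"dz":0.14,"yaw":0,"fingers":-1},
    {"dx":0,"dy":1.0,"dz":0.14,"yaw":0,"fingers":-1},
    {"dx":0,"dy":1.0,"dz":0.14,"yaw":0,"fingers":-1},
  ],
)

```text
time: 2.62
position: [0.3391, -0.1981, 0.1978]
orientation: [0.702, 0.086, 0.702, -0.086]
contact_force: [0.0, 0.2, 0.3]
width: -0.0004
```

Request:
send_rows(
  commands=[
    {"dx":0,"dy":0.93,"dz":0.12,"yaw":0,"fingers":-1},
    {"dx":0,"dy":0.93,"dz":0.12,"yaw":0,"fingers":-1},
    {"dx":0,"dy":0.93,"dz":0.12,"yaw":0,"fingers":-1},
    {"dx":0.65,"dy":0.93,"dz":0.12,"yaw":0,"fingers":-1},
    {"dx":0.65,"dy":0.93,"dz":0.12,"yaw":0,"fingers":-1},
    {"dx":0.65,"dy":0.93,"dz":0.12,"yaw":0,"fingers":-1},
  ],
)

```text
time: 3.38
position: [0.3888, -0.0671, 0.099]
orientation: [0.701, 0.087, 0.703, -0.086]
contact_force: [0.0, -0.5, 0.0]
width: -0.0002
```

```bash
python3 -c "
from h import *
plan([(-.14,-.067,.098),(.03,-.067,.125)])"
```

```text
tcp board [-0.1421 -0.0668  0.099 ] F [ 0.  -0.5  0. ] t 3.375 w -0.00021938643480495866 j6 1.44 turn [-0.0042 -0.0036 -0.0004] yaw -0.0007
(-0.14, -0.067, 0.098) [ 0.006 -0.001  0.014]
(0.03, -0.067, 0.125) [-0.178  0.003  1.147]
```

Request:
send_rows(
  commands=[
    {"dx":0,"dy":0,"dz":0.12,"yaw":0,"fingers":-1},
    {"dx":0,"dy":0,"dz":0.2,"yaw":0,"fingers":-1},
    {"dx":-0.02,"dy":0,"dz":0.28,"yaw":0,"fingers":-1},
    {"dx":-0.04,"dy":0,"dz":0.36,"yaw":0,"fingers":-1},
    {"dx":-0.06,"dy":0,"dz":0.44,"yaw":0,"fingers":-1},
    {"dx":-0.08,"dy":0,"dz":0.52,"yaw":0,"fingers":-1},
  ],
)

```text
time: 4.12
position: [0.4653, -0.0862, 0.111]
orientation: [0.701, 0.087, 0.703, -0.086]
contact_force: [-0.4, -0.3, 0.5]
width: 0.0004
```

```bash
cat >> h.py <<'E'
def ballpos():
    p=read_camera('top'); b=toboard(cloud(p),O,A)
    print('shot',[ (r['p'],r['extent']) for r in silhouettes(p,'lever')[:1]]); return p,b
E
python3 -c "
from h import *
plan([(.015,-.067,.125)])
p,b=ballpos(); cv2.imwrite('pics/a.png',cv2.resize(p['pixels'][190:310,300:460],(800,600),interpolation=2))"
```

```text
tcp board [-0.0632 -0.0671  0.111 ] F [-0.4 -0.3  0.5] t 4.125 w 0.0004363407843725271 j6 1.46 turn [-0.0041 -0.0035 -0.0003] yaw -0.0007
(0.015, -0.067, 0.125) [-0.095  0.003  0.521]
shot []
```

View pics/a.png

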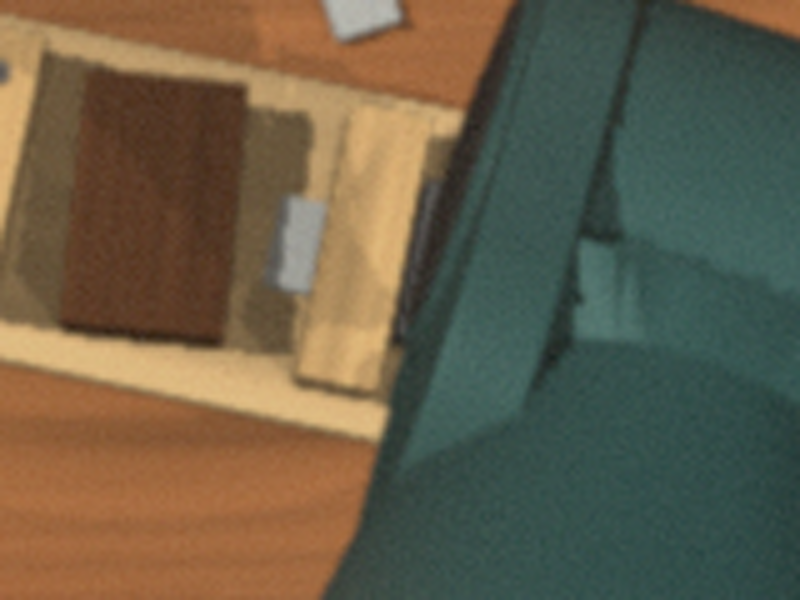

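The arm hides the lever here, and the cheek at (365,250) hasn't moved. I'll continue the stroke.

Request:
send_rows(
  commands=[
    {"dx":-0.02,"dy":0,"dz":0.08,"yaw":0,"fingers":-1},
    {"dx":-0.04,"dy":0,"dz":0.16,"yaw":0,"fingers":-1},
    {"dx":-0.05,"dy":0,"dz":0.24,"yaw":0,"fingers":-1},
    {"dx":-0.05,"dy":0,"dz":0.32,"yaw":0,"fingers":-1},
    {"dx":-0.05,"dy":0,"dz":0.4,"yaw":0,"fingers":-1},
    {"dx":-0.05,"dy":0,"dz":0.48,"yaw":0,"fingers":-1},
    {"dx":-0.05,"dy":0,"dz":0.54,"yaw":0,"fingers":-1},
    {"dx":-0.05,"dy":0,"dz":0.54,"yaw":0,"fingers":-1},
  ],
)

```text
time: 5.22
position: [0.5449, -0.1063, 0.118]
orientation: [0.701, 0.087, 0.703, -0.086]
contact_force: [-0.1, 0.4, -0.7]
width: -0.0002
```

Request:
send_rows(
  commands=[
    {"dx":0,"dy":0,"dz":-0.2,"yaw":0,"fingers":-1},
    {"dx":-0.4,"dy":-0.3,"dz":-0.4,"yaw":0,"fingers":-1},
    {"dx":-0.4,"dy":-0.7,"dz":-0.5,"yaw":0,"fingers":-1},
    {"dx":-0.4,"dy":-0.9,"dz":-0.5,"yaw":0,"fingers":-1},
    {"dx":-0.4,"dy":-1,"dz":-0.5,"yaw":0,"fingers":-1},
    {"dx":-0.4,"dy":-1,"dz":-0.5,"yaw":0,"fingers":-1},
  ],
)

```text
time: 5.98
position: [0.4357, -0.2338, 0.178]
orientation: [0.701, 0.087, 0.703, -0.087]
contact_force: [0.1, 1.4, 0.0]
width: 0.0
```

```bash
cat >> h.py <<'E'
def meas():
    p=read_camera('top'); b=toboard(cloud(p),O,A)
    f=lambda x0,x1,y0,y1,z0,z1:b[(b[...,0]>x0)&(b[...,0]<x1)&(b[...,1]>y0)&(b[...,1]<y1)&(b[...,2]>z0)&(b[...,2]<z1)]
    return p,b,f
E
python3 -c "
from h import *
plan([(0,-.13,.17),(0,-.13,.08)])
p,b,f=meas(); q=f(-.12,.12,-.09,-.04,.098,.17); print(len(q), q.mean(0) if len(q) else 0,q.max(0) if len(q) else 0)
for x0,x1 in((-.055,-.04),(.04,.055)): print('cheek y',np.percentile(f(x0,x1,-.05,.015,.06,.075)[:,1],[3,97]))
cv2.imwrite('pics/b.png',cv2.resize(p['pixels'][190:310,300:460],(800,600),interpolation=2))"
```

```text
tcp board [-0.0568 -0.2174  0.178 ] F [0.1 1.4 0. ] t 5.975 w 1.6738973470607114e-05 j6 1.16 turn [-0.0054 -0.0033 -0.0007] yaw -0.0009
(0, -0.13, 0.17) [0.052 0.585 0.375]
(0, -0.13, 0.08) [0.652 0.585 0.377]
237 [-0.07068804 -0.06677483  0.11673146] [ 0.01380154 -0.05379837  0.13180476]
cheek y [-0.03560826 -0.0032521 ]
cheek y [-0.0355339  -0.00314373]
```

View pics/b.png

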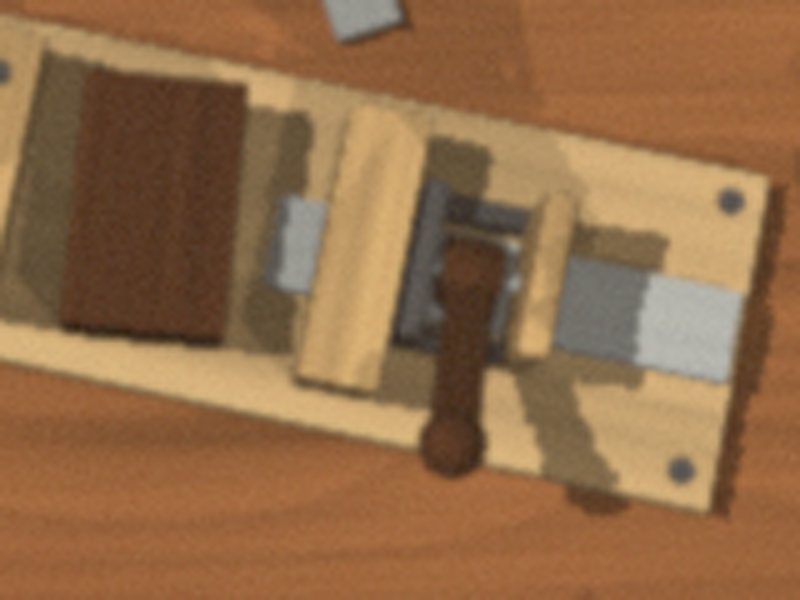

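```bash
cat >> h.py <<'E'
def ball(b):
    # sphere fit (r=14mm) to high points off the housing/plate
    from scipy.optimize import least_squares
    m=(abs(b[...,0])<.13)&(b[...,1]<.06)&(b[...,1]>-.12)&(b[...,2]>.1)&(b[...,2]<.18)
    q=b[m]; 
    if len(q)<20: return len(q)
    c=None; best=-1
    for th in np.linspace(-1.1,.8,96):
        for y0 in np.arange(np.median(q[:,1])-.006,np.median(q[:,1])+.0061,.002):
            k=np.array([.1*np.sin(th),y0,.051+.1*np.cos(th)])
            n=(abs(np.linalg.norm(q-k,axis=1)-.014)<.002).sum()
            if n>best: best=n;c=(th,k)
    return 'lever %.2f'%(.611-c[0]),c[1],best,len(q)
E
python3 - <<'E'
from h import *
print(ball(toboard(np.load('w0.npy'),O,A)))
p,b,f=meas(); print(ball(b))
p=read_camera('side'); cv2.imwrite('pics/s1.png',cv2.resize(p['pixels'][180:330,270:470],(800,600),interpolation=2))
E
```

```text
('lever 1.51', array([-0.07833269, -0.06644909,  0.113161  ]), np.int64(124), 232)
('lever 1.49', array([-0.07707389, -0.06699512,  0.11471511]), np.int64(139), 224)
```

View pics/s1.png

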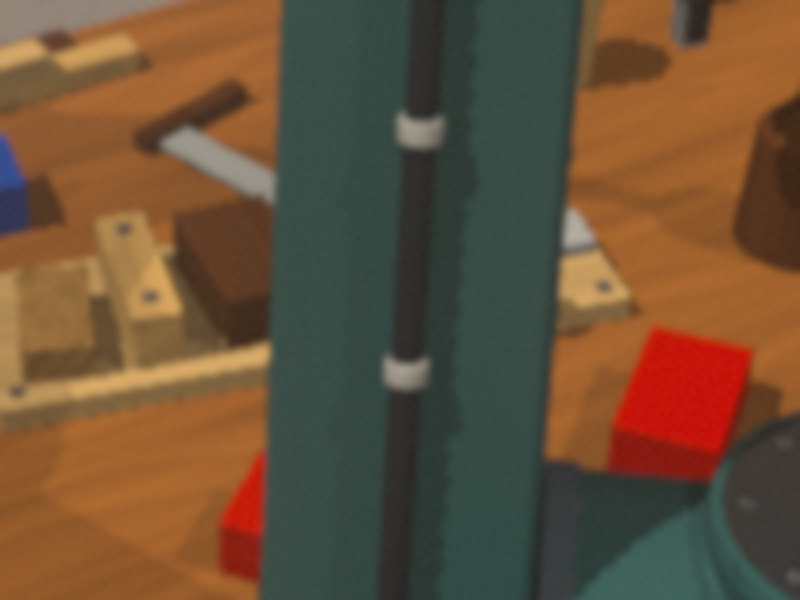

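The lever still reads about 1.5, so the first stroke did not hold. I'll redo it in small calls and watch the force.

Request:
send_rows(
  commands=[
    {"dx":0,"dy":0,"dz":-0.56,"yaw":0,"fingers":-1},
    {"dx":0,"dy":0,"dz":-0.56,"yaw":0,"fingers":-1},
    {"dx":0,"dy":1,"dz":-0.56,"yaw":0,"fingers":-1},
    {"dx":0,"dy":1,"dz":-0.56,"yaw":0,"fingers":-1},
    {"dx":0.5,"dy":1,"dz":-0.56,"yaw":0,"fingers":-1},
    {"dx":0.5,"dy":1,"dz":-0.56,"yaw":0,"fingers":-1},
    {"dx":0.5,"dy":1,"dz":-0.56,"yaw":0,"fingers":-1},
  ],
)

```text
time: 7.0
position: [0.3899, -0.0651, 0.1027]
orientation: [0.7, 0.086, 0.704, -0.085]
contact_force: [0.6, 1.1, 0.5]
width: -0.0001
```

Request:
send_rows(
  commands=[
    {"dx":0,"dy":0,"dz":0.12,"yaw":0,"fingers":-1},
    {"dx":0,"dy":0,"dz":0.2,"yaw":0,"fingers":-1},
  ],
)

```text
time: 7.25
position: [0.4211, -0.073, 0.1033]
orientation: [0.701, 0.086, 0.703, -0.085]
contact_force: [0.4, -0.7, -0.8]
width: 0.0003
```

Request:
send_rows(
  commands=[
    {"dx":0,"dy":0,"dz":0.07,"yaw":0,"fingers":-1},
  ],
)

```text
time: 7.38
position: [0.4327, -0.0761, 0.1037]
orientation: [0.701, 0.086, 0.703, -0.085]
contact_force: [0.6, -0.4, 0.1]
width: 0.0
```

Request:
send_rows(
  commands=[
    {"dx":0,"dy":0,"dz":0.07,"yaw":0,"fingers":-1},
  ],
)

```text
time: 7.5
position: [0.4439, -0.0791, 0.1038]
orientation: [0.701, 0.086, 0.703, -0.085]
contact_force: [-0.0, 0.3, 0.3]
width: 0.0001
```

Request:
send_rows(
  commands=[
    {"dx":0,"dy":0,"dz":0.07,"yaw":0,"fingers":-1},
  ],
)

```text
time: 7.62
position: [0.455, -0.082, 0.1039]
orientation: [0.701, 0.086, 0.703, -0.085]
contact_force: [-0.7, -0.4, -0.4]
width: -0.0002
```

```bash
python3 -c "
from h import *
plan([(.015,-.067,.125)])"
```

```text
tcp board [-0.0743 -0.0654  0.1039] F [-0.7 -0.4 -0.4] t 7.625 w -0.00015593552109358433 j6 1.46 turn [-0.0017 -0.0023 -0.0007] yaw -0.0003
(0.015, -0.067, 0.125) [-0.142 -0.01   0.595]
```

Request:
send_rows(
  commands=[
    {"dx":0,"dy":0,"dz":-0.4,"yaw":0,"fingers":-1},
    {"dx":0,"dy":0,"dz":-0.5,"yaw":0,"fingers":-1},
    {"dx":-0.2,"dy":-0.4,"dz":-0.5,"yaw":0,"fingers":-1},
    {"dx":-0.4,"dy":-0.8,"dz":-0.5,"yaw":0,"fingers":-1},
    {"dx":-0.4,"dy":-1,"dz":-0.5,"yaw":0,"fingers":-1},
    {"dx":-0.4,"dy":-1,"dz":-0.5,"yaw":0,"fingers":-1},
  ],
)

```text
time: 8.38
position: [0.3464, -0.2123, 0.1645]
orientation: [0.701, 0.087, 0.702, -0.087]
contact_force: [0.4, -0.5, 0.1]
width: -0.0001
```

```bash
python3 -c "
from h import *
plan([(.015,-.067,.125)])
p,b,f=meas(); print(ball(b)); w=cloud(p)
cv2.imwrite('pics/c.png',cv2.resize(p['pixels'][180:380,320:587],(800,600),interpolation=2))
p=read_camera('side'); print([(r['p'],r['extent']) for r in silhouettes(p,'lever')])
cv2.imwrite('pics/c2.png',p['pixels'])
"
```

```text
tcp board [-0.1486 -0.2179  0.1645] F [ 0.4 -0.5  0.1] t 8.375 w -9.043060302362797e-05 j6 1.07 turn [-0.0053 -0.001   0.0002] yaw -0.0008
(0.015, -0.067, 0.125) [0.262 1.011 1.086]
('lever 1.49', array([-0.07707389, -0.06644769,  0.11471511]), np.int64(127), 229)
[]
```

View pics/c.png

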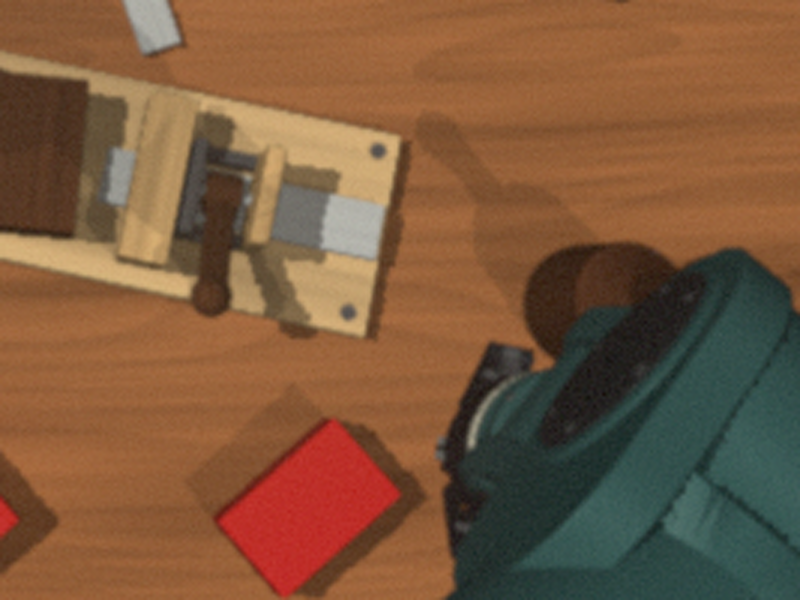

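The lever is still locked with its ball at crop (210,295), and the gripper (black) is at (485,440), near the mallet. I'll check where the gripper really is compared with the reported TCP.

Run:
```python
from h import *
p=read_camera('top'); w=cloud(p); s=sense(); t=s['position']; print(t)
m=(abs(w[...,0]-t[0])<.13)&(abs(w[...,1]-t[1])<.13)&(w[...,2]>.085)
for z0 in np.arange(.08,.42,.02):
    q=w[m&(w[...,2]>z0)&(w[...,2]<z0+.02)]
    if len(q): print('%.2f'%z0,len(q),np.round(q.min(0)[:2],3),np.round(q.max(0)[:2],3))
p=read_camera('side'); w=cloud(p)
m=(abs(w[...,0]-t[0])<.13)&(abs(w[...,1]-t[1])<.13)&(w[...,2]>.085)
print('side')
for z0 in np.arange(.08,.42,.02):
    q=w[m&(w[...,2]>z0)&(w[...,2]<z0+.02)]
    if len(q): print('%.2f'%z0,len(q),np.round(q.min(0)[:2],3),np.round(q.max(0)[:2],3))
```

```text
[ 0.34640119 -0.20897     0.1638094 ]
0.08 78 [ 0.434 -0.338] [ 0.476 -0.083]
0.10 109 [ 0.437 -0.339] [ 0.476 -0.079]
0.12 80 [ 0.438 -0.094] [ 0.462 -0.079]
0.20 25 [ 0.336 -0.202] [ 0.355 -0.198]
0.22 6 [ 0.343 -0.201] [ 0.356 -0.198]
0.24 45 [ 0.315 -0.208] [ 0.386 -0.191]
0.26 117 [ 0.298 -0.217] [ 0.403 -0.186]
0.28 207 [ 0.29  -0.236] [ 0.409 -0.184]
0.30 35 [ 0.31  -0.225] [ 0.393 -0.19 ]
0.32 52 [ 0.317 -0.201] [ 0.383 -0.173]
0.34 120 [ 0.319 -0.199] [ 0.383 -0.173]
0.36 48 [ 0.322 -0.188] [ 0.377 -0.173]
0.38 24 [ 0.354 -0.197] [ 0.388 -0.169]
0.40 99 [ 0.351 -0.201] [ 0.389 -0.168]
side
0.08 75 [ 0.413 -0.339] [ 0.459 -0.323]
0.10 18 [ 0.421 -0.339] [ 0.454 -0.328]
0.18 10 [ 0.337 -0.216] [ 0.355 -0.197]
0.20 56 [ 0.33  -0.211] [ 0.355 -0.192]
0.22 58 [ 0.327 -0.212] [ 0.358 -0.192]
0.24 123 [ 0.303 -0.217] [ 0.389 -0.184]
0.26 174 [ 0.289 -0.213] [ 0.403 -0.179]
0.28 251 [ 0.284 -0.217] [ 0.409 -0.179]
0.30 144 [ 0.297 -0.21 ] [ 0.37  -0.183]
0.32 193 [ 0.308 -0.233] [ 0.368 -0.168]
0.34 243 [ 0.305 -0.236] [ 0.37  -0.168]
0.36 285 [ 0.307 -0.241] [ 0.378 -0.169]
0.38 216 [ 0.302 -0.234] [ 0.378 -0.164]
0.40 323 [ 0.302 -0.242] [ 0.377 -0.163]
```

Run:
```python
from h import *
p=read_camera('side'); w=cloud(p); t=sense()['position']
m=(abs(w[...,0]-t[0])<.05)&(abs(w[...,1]-t[1])<.05)&(w[...,2]>.06)&(w[...,2]<.25)
v,u=np.nonzero(m); print(u.min(),u.max(),v.min(),v.max())
i=v.argsort()[-30:]; print(np.c_[u[i],v[i],np.round(w[v[i],u[i]]*1000)][::3])
# projection of TCP
T=np.linalg.inv(p['world_from_camera'])
for z in (t[2],t[2]+.02,t[2]+.04):
    c=T@np.array([t[0],t[1],z,1]); print(z,p['cx']+p['fx']*c[0]/-c[2],p['cy']+p['fy']*-c[1]/-c[2])
u0=int(u.mean()); v0=int(v.max())
cv2.imwrite('pics/d.png',cv2.resize(p['pixels'][v0-50:v0+25,u0-50:u0+50],(800,600),interpolation=2)); print(u0-50,v0-50)
```

```text
448 468 190 215
[[ 455.  212.  340. -197.  209.]
 [ 458.  212.  337. -205.  208.]
 [ 461.  212.  333. -211.  208.]
 [ 454.  213.  340. -195.  207.]
 [ 457.  213.  336. -201.  207.]
 [ 460.  213.  334. -209.  205.]
 [ 454.  214.  344. -199.  200.]
 [ 457.  214.  338. -204.  202.]
 [ 460.  214.  336. -211.  201.]
 [ 456.  215.  340. -202.  198.]]
0.16380367914766522 454.8358750029729 224.24380360425755
0.1838036791476652 455.7840957874189 217.75267653944852
0.20380367914766523 456.748207835377 211.15276446130804
406 165
```

View pics/d.png

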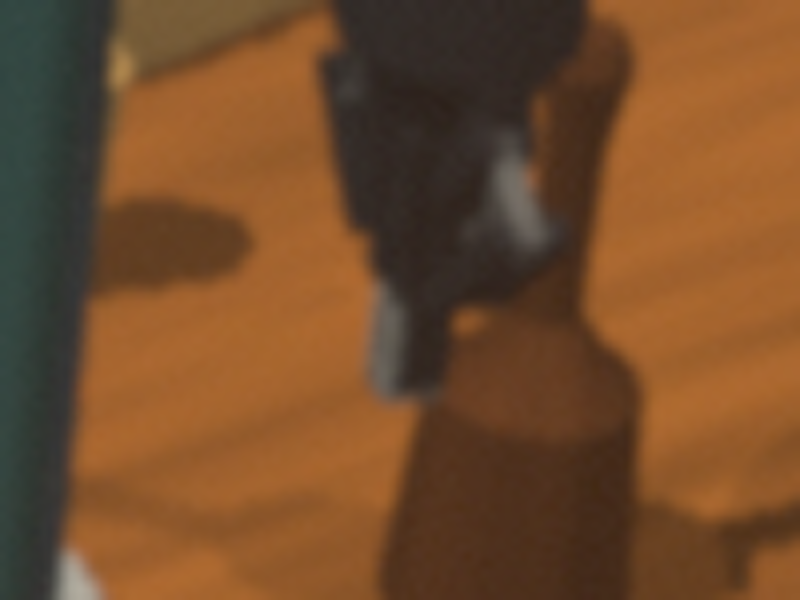

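The finger tips show at crop (405,395), which puts them at about z 0.191. That is about 27 mm above the reported TCP z, so my stroke passed over the ball. I'll allow for this and redo it lower, following the ball's arc.

Request:
send_rows(
  commands=[
    {"dx":0,"dy":1,"dz":0,"yaw":0,"fingers":-1},
    {"dx":0,"dy":1,"dz":0,"yaw":0,"fingers":-1},
    {"dx":0,"dy":1,"dz":0,"yaw":0,"fingers":-1},
    {"dx":0.3,"dy":1,"dz":0,"yaw":0,"fingers":-1},
    {"dx":0.58,"dy":1,"dz":0,"yaw":0,"fingers":-1},
    {"dx":0.58,"dy":1,"dz":0,"yaw":0,"fingers":-1},
  ],
)

```text
time: 9.43
position: [0.3803, -0.0618, 0.0755]
orientation: [0.7, 0.085, 0.704, -0.084]
contact_force: [0.2, 0.5, 0.3]
width: 0.0003
```

```bash
python3 -c "
from h import *
plan([(-.107,-.067,.077),(-.0885,-.067,.096),(-.0685,-.067,.108),(-.0485,-.067,.114),(-.0285,-.067,.116),(-.0085,-.067,.114),(.0115,-.067,.108),(.022,-.067,.102)])"
```

```text
tcp board [-0.1516 -0.0636  0.0755] F [0.2 0.5 0.3] t 9.425 w 0.0002730935004209855 j6 1.44 turn [ 0.001  -0.007  -0.0016] yaw 0.0002
(-0.107, -0.067, 0.077) [-0.012 -0.023  0.297]
(-0.0885, -0.067, 0.096) [-0.14  -0.023  0.42 ]
(-0.0685, -0.067, 0.108) [-0.221 -0.023  0.552]
(-0.0485, -0.067, 0.114) [-0.261 -0.023  0.685]
(-0.0285, -0.067, 0.116) [-0.276 -0.023  0.819]
(-0.0085, -0.067, 0.114) [-0.263 -0.023  0.952]
(0.0115, -0.067, 0.108) [-0.224 -0.024  1.086]
(0.022, -0.067, 0.102) [-0.185 -0.024  1.156]
```

Request:
send_rows(
  commands=[
    {"dx":-0.01,"dy":-0.023,"dz":0.2,"yaw":0,"fingers":-1},
    {"dx":-0.01,"dy":-0.023,"dz":0.3,"yaw":0,"fingers":-1},
    {"dx":-0.06,"dy":-0.023,"dz":0.36,"yaw":0,"fingers":-1},
    {"dx":-0.1,"dy":-0.023,"dz":0.42,"yaw":0,"fingers":-1},
  ],
)

```text
time: 9.93
position: [0.4375, -0.079, 0.0903]
orientation: [0.697, 0.086, 0.707, -0.083]
contact_force: [-26.0, 3.9, 10.0]
width: -0.0
```

```bash
python3 -c "
from h import *
plan([(-.0685,-.067,.108),(-.0485,-.067,.114),(-.0285,-.067,.116),(-.0085,-.067,.114),(.0115,-.067,.108),(.024,-.067,.102)])"
```

```text
tcp board [-0.0919 -0.0667  0.0903] F [-26.    3.9  10. ] t 9.925 w -4.0937542803760366e-05 j6 1.45 turn [ 0.0011 -0.0134 -0.0015] yaw 0.0002
(-0.0685, -0.067, 0.108) [-0.12  -0.002  0.154]
(-0.0485, -0.067, 0.114) [-0.162 -0.002  0.287]
(-0.0285, -0.067, 0.116) [-0.177 -0.003  0.42 ]
(-0.0085, -0.067, 0.114) [-0.165 -0.003  0.554]
(0.0115, -0.067, 0.108) [-0.127 -0.003  0.688]
(0.024, -0.067, 0.102) [-0.088 -0.003  0.772]
```

Request:
send_rows(
  commands=[
    {"dx":-0.05,"dy":0,"dz":0.05,"yaw":0,"fingers":-1},
    {"dx":-0.1,"dy":0,"dz":0.12,"yaw":0,"fingers":-1},
  ],
)

```text
time: 10.18
position: [0.455, -0.0831, 0.1062]
orientation: [0.697, 0.086, 0.707, -0.083]
contact_force: [0.2, 0.3, 0.4]
width: -0.0001
```

Request:
send_rows(
  commands=[
    {"dx":-0.04,"dy":0,"dz":0.08,"yaw":0,"fingers":-1},
    {"dx":-0.06,"dy":0,"dz":0.15,"yaw":0,"fingers":-1},
  ],
)

```text
time: 10.42
position: [0.478, -0.0887, 0.116]
orientation: [0.698, 0.086, 0.706, -0.083]
contact_force: [0.6, -0.4, 0.5]
width: -0.0003
```

```bash
python3 -c "
from h import *
plan([(-.0485,-.067,.114),(-.0285,-.067,.116),(-.0085,-.067,.114),(.0115,-.067,.108),(.024,-.067,.102)])"
```

```text
tcp board [-0.0503 -0.0664  0.116 ] F [ 0.6 -0.4  0.5] t 10.425 w -0.00034788211588184783 j6 1.46 turn [ 0.0014 -0.0122 -0.0014] yaw 0.0002
(-0.0485, -0.067, 0.114) [ 0.013 -0.004  0.012]
(-0.0285, -0.067, 0.116) [-0.002 -0.004  0.145]
(-0.0085, -0.067, 0.114) [ 0.01  -0.005  0.279]
(0.0115, -0.067, 0.108) [ 0.048 -0.005  0.412]
(0.024, -0.067, 0.102) [ 0.087 -0.005  0.496]
```

The force dropped to zero, so the tip slipped over the ball again. I'll back out and retry about 20 mm lower.

Request:
send_rows(
  commands=[
    {"dx":-0.3,"dy":0,"dz":0,"yaw":0,"fingers":-1},
    {"dx":-0.3,"dy":0,"dz":-0.4,"yaw":0,"fingers":-1},
    {"dx":-0.3,"dy":0,"dz":-0.7,"yaw":0,"fingers":-1},
    {"dx":0.1,"dy":0,"dz":-0.7,"yaw":0,"fingers":-1},
    {"dx":0.4,"dy":0,"dz":-0.7,"yaw":0,"fingers":-1},
    {"dx":0.4,"dy":0,"dz":-0.7,"yaw":0,"fingers":-1},
  ],
)

```text
time: 11.18
position: [0.3738, -0.0628, 0.056]
orientation: [0.696, 0.086, 0.708, -0.083]
contact_force: [-0.4, -0.5, 1.3]
width: -0.0001
```

```bash
python3 -c "
from h import *
plan([(-.107,-.067,.058),(-.0885,-.067,.078),(-.0685,-.067,.092),(-.0485,-.067,.1),(-.0285,-.067,.102),(-.0085,-.067,.1),(.0115,-.067,.096)])"
```

```text
tcp board [-0.1577 -0.0662  0.056 ] F [-0.4 -0.5  1.3] t 11.175 w -5.094405275483392e-05 j6 1.43 turn [ 0.0013 -0.0165 -0.0021] yaw 0.0002
(-0.107, -0.067, 0.058) [-0.019 -0.006  0.338]
(-0.0885, -0.067, 0.078) [-0.154 -0.006  0.459]
(-0.0685, -0.067, 0.092) [-0.25  -0.006  0.591]
(-0.0485, -0.067, 0.1) [-0.305 -0.006  0.723]
(-0.0285, -0.067, 0.102) [-0.321 -0.006  0.856]
(-0.0085, -0.067, 0.1) [-0.309 -0.006  0.99 ]
(0.0115, -0.067, 0.096) [-0.285 -0.006  1.123]
```

Request:
send_rows(
  commands=[
    {"dx":0,"dy":0,"dz":0.25,"yaw":0,"fingers":-1},
    {"dx":0,"dy":0,"dz":0.34,"yaw":0,"fingers":-1},
    {"dx":-0.05,"dy":0,"dz":0.4,"yaw":0,"fingers":-1},
  ],
)

```text
time: 11.55
position: [0.4316, -0.0769, 0.0632]
orientation: [0.696, 0.086, 0.708, -0.083]
contact_force: [-8.6, 1.6, -4.7]
width: -0.0
```

Request:
send_rows(
  commands=[
    {"dx":-0.08,"dy":0,"dz":0.06,"yaw":0,"fingers":-1},
  ],
)

```text
time: 11.68
position: [0.4385, -0.0783, 0.0755]
orientation: [0.694, 0.086, 0.71, -0.083]
contact_force: [-6.0, 1.5, -3.8]
width: -0.0
```

Request:
send_rows(
  commands=[
    {"dx":-0.07,"dy":0,"dz":0.08,"yaw":0,"fingers":-1},
  ],
)

```text
time: 11.8
position: [0.4487, -0.0807, 0.0867]
orientation: [0.693, 0.086, 0.711, -0.082]
contact_force: [-4.2, 1.2, -3.6]
width: 0.0002
```

```bash
python3 -c "
from h import *
plan([(-.0885,-.067,.078),(-.0685,-.067,.092),(-.0485,-.067,.1),(-.0285,-.067,.102),(-.0085,-.067,.1),(.0115,-.067,.096)])"
```

```text
tcp board [-0.0807 -0.0656  0.0867] F [-4.2  1.2 -3.6] t 11.8 w 0.00021481383573128645 j6 1.45 turn [ 0.0018 -0.026  -0.0024] yaw 0.0003
(-0.0885, -0.067, 0.078) [ 0.059 -0.009 -0.051]
(-0.0685, -0.067, 0.092) [-0.037 -0.009  0.08 ]
(-0.0485, -0.067, 0.1) [-0.094 -0.009  0.212]
(-0.0285, -0.067, 0.102) [-0.111 -0.01   0.345]
(-0.0085, -0.067, 0.1) [-0.101 -0.01   0.479]
(0.0115, -0.067, 0.096) [-0.078 -0.01   0.613]
```

Contact is now solid and below the ball's centre (the forces suit the biting cam), so I'll continue along the arc.

Request:
send_rows(
  commands=[
    {"dx":-0.03,"dy":-0.01,"dz":0.08,"yaw":0,"fingers":-1},
    {"dx":-0.06,"dy":-0.01,"dz":0.15,"yaw":0,"fingers":-1},
    {"dx":-0.08,"dy":-0.01,"dz":0.22,"yaw":0,"fingers":-1},
  ],
)

```text
time: 12.18
position: [0.481, -0.0901, 0.0991]
orientation: [0.693, 0.086, 0.711, -0.082]
contact_force: [-1.4, 0.6, 1.3]
width: -0.0002
```

Request:
send_rows(
  commands=[
    {"dx":-0.01,"dy":0,"dz":0.07,"yaw":0,"fingers":-1},
    {"dx":-0.02,"dy":0,"dz":0.14,"yaw":0,"fingers":-1},
    {"dx":-0.02,"dy":0,"dz":0.21,"yaw":0,"fingers":-1},
  ],
)

```text
time: 12.55
position: [0.5124, -0.0978, 0.1013]
orientation: [0.693, 0.086, 0.711, -0.082]
contact_force: [-0.6, -0.5, 0.9]
width: 0.0001
```

```bash
python3 -c "
from h import *
plan([(-.0285,-.067,.102),(-.0085,-.067,.1),(.0115,-.067,.096),(.025,-.067,.09)])"
```

```text
tcp board [-0.0148 -0.0671  0.1013] F [-0.6 -0.5  0.9] t 12.55 w 0.00011187564482834539 j6 1.47 turn [ 0.0018 -0.0253 -0.0023] yaw 0.0003
(-0.0285, -0.067, 0.102) [-0.002  0.001 -0.092]
(-0.0085, -0.067, 0.1) [0.008 0.    0.042]
(0.0115, -0.067, 0.096) [0.031 0.    0.176]
(0.025, -0.067, 0.09) [ 0.069 -0.     0.267]
```

Request:
send_rows(
  commands=[
    {"dx":0.01,"dy":0,"dz":0.07,"yaw":0,"fingers":-1},
    {"dx":0.03,"dy":0,"dz":0.14,"yaw":0,"fingers":-1},
    {"dx":0.05,"dy":0,"dz":0.2,"yaw":0,"fingers":-1},
    {"dx":0.06,"dy":0,"dz":0.25,"yaw":0,"fingers":-1},
  ],
)

```text
time: 13.05
position: [0.5488, -0.1066, 0.0908]
orientation: [0.693, 0.086, 0.711, -0.082]
contact_force: [-2.4, 0.2, -0.2]
width: -0.0001
```

Request:
send_rows(
  commands=[
    {"dx":-0.1,"dy":0,"dz":-0.4,"yaw":0,"fingers":-1},
    {"dx":-0.3,"dy":0,"dz":-0.6,"yaw":0,"fingers":-1},
    {"dx":-0.4,"dy":-0.4,"dz":-0.6,"yaw":0,"fingers":-1},
    {"dx":-0.4,"dy":-0.8,"dz":-0.6,"yaw":0,"fingers":-1},
    {"dx":-0.4,"dy":-0.95,"dz":-0.6,"yaw":0,"fingers":-1},
    {"dx":-0.4,"dy":-0.95,"dz":-0.6,"yaw":0,"fingers":-1},
  ],
)

```text
time: 13.8
position: [0.429, -0.2256, 0.1527]
orientation: [0.693, 0.087, 0.711, -0.083]
contact_force: [-0.1, 0.2, -0.8]
width: 0.0003
```

```bash
python3 -c "
from h import *
plan([(-.01,-.15,.12),(-.01,-.15,.05)])
p,b,f=meas(); print(ball(b)); print('cheek y',np.percentile(f(-.055,-.04,-.05,.015,.06,.075)[:,1],[3,97]))
cv2.imwrite('pics/e.png',cv2.resize(p['pixels'][180:330,300:500],(800,600),interpolation=2))
"
```

```text
tcp board [-0.0652 -0.2111  0.1527] F [-0.1  0.2 -0.8] t 13.8 w 0.00031057512792094413 j6 1.17 turn [-0.0007 -0.026  -0.0023] yaw -0.0001
(-0.01, -0.15, 0.12) [0.21  0.407 0.373]
(-0.01, -0.15, 0.05) [0.676 0.406 0.386]
('lever 0.07', array([ 0.0514136 , -0.06637037,  0.13677087]), np.int64(124), 285)
cheek y [-0.03626391 -0.00342567]
```

View pics/e.png

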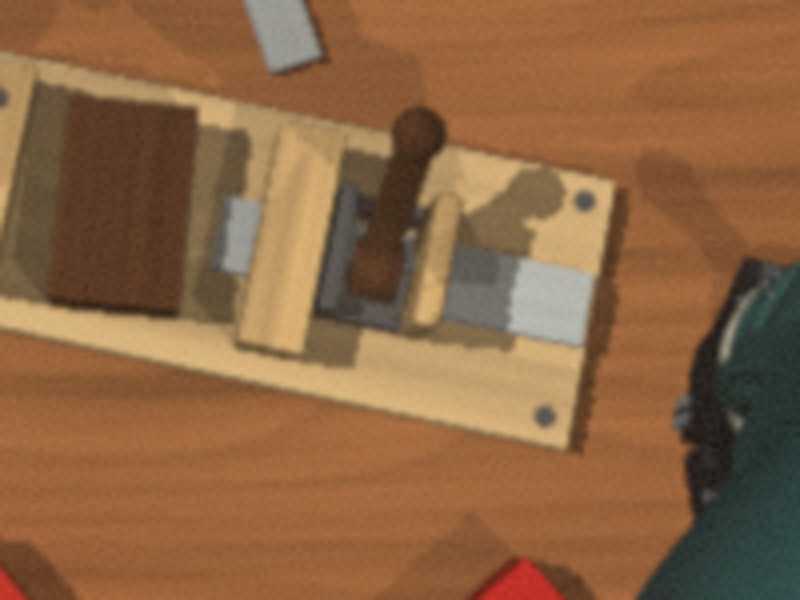

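Lever freed (0.07 rad, ball at crop (418,132)), and the cheek hasn't moved. Next I'll come in behind the back plate and push.

Request:
send_rows(
  commands=[
    {"dx":0,"dy":0.3,"dz":0.36,"yaw":0,"fingers":-1},
    {"dx":0,"dy":0.38,"dz":0.36,"yaw":0,"fingers":-1},
    {"dx":0.4,"dy":0.38,"dz":0.37,"yaw":0,"fingers":-1},
    {"dx":0.65,"dy":0.38,"dz":0.375,"yaw":0,"fingers":-1},
    {"dx":0.65,"dy":0.38,"dz":0.375,"yaw":0,"fingers":-1},
  ],
)

```text
time: 14.48
position: [0.4933, -0.1797, 0.0523]
orientation: [0.691, 0.087, 0.713, -0.082]
contact_force: [0.7, 0.2, 0.9]
width: 0.0004
```

```bash
python3 -c "
from h import *
plan([(-.012,-.115,.052),(-.012,-.05,.052)])"
```

```text
tcp board [-0.0137 -0.1512  0.0523] F [0.7 0.2 0.9] t 14.475 w 0.00035219333751056083 j6 1.31 turn [ 0.0019 -0.0306 -0.0038] yaw 0.0003
(-0.012, -0.115, 0.052) [0.003 0.241 0.012]
(-0.012, -0.05, 0.052) [0.005 0.674 0.013]
```

Request:
send_rows(
  commands=[
    {"dx":0,"dy":0.2,"dz":0,"yaw":0,"fingers":-1},
    {"dx":0,"dy":0.26,"dz":0,"yaw":0,"fingers":-1},
    {"dx":0,"dy":0.31,"dz":0,"yaw":0,"fingers":-1},
    {"dx":0,"dy":0.36,"dz":0,"yaw":0,"fingers":-1},
  ],
)

```text
time: 14.98
position: [0.5066, -0.1275, 0.0533]
orientation: [0.692, 0.087, 0.712, -0.082]
contact_force: [-0.5, -1.8, 0.7]
width: 0.0005
```

Request:
send_rows(
  commands=[
    {"dx":0,"dy":0.05,"dz":0,"yaw":0,"fingers":-1},
    {"dx":0,"dy":0.1,"dz":0,"yaw":0,"fingers":-1},
    {"dx":0,"dy":0.15,"dz":0,"yaw":0,"fingers":-1},
    {"dx":0,"dy":0.2,"dz":0,"yaw":0,"fingers":-1},
    {"dx":0,"dy":0.24,"dz":0,"yaw":0,"fingers":-1},
  ],
)

```text
time: 15.6
position: [0.5153, -0.0921, 0.0535]
orientation: [0.692, 0.087, 0.712, -0.082]
contact_force: [-1.3, -3.9, 2.6]
width: -0.0002
```

```bash
cat >> h.py <<'E'
def report():
    p,b,f=meas()
    for x0,x1 in((-.05,-.04),(.04,.05)):
        q=b[(b[...,0]>x0)&(b[...,0]<x1)&(b[...,1]>-.06)&(b[...,1]<.18)&(b[...,2]>.05)]
        print(x0,'profile 4mm bins',[ '%d:%d'%(y*1000,1000*np.median(q[abs(q[:,1]-y)<.002,2])) for y in np.arange(-.04,.17,.004) if (abs(q[:,1]-y)<.002).sum()>2])
    d=p['pixels'].max(-1)<110
    m=d&(abs(b[...,0])<.075)&(b[...,1]>.01)&(b[...,1]<.15)&(b[...,2]>.059)&(b[...,2]<.072)
    m=cv2.morphologyEx(m.astype(np.uint8),cv2.MORPH_OPEN,np.ones((3,3)))>0
    print('block',cv2.minAreaRect((b[m][:,:2]*1000).astype(np.float32)),m.sum()); return p,b
E
python3 -c "
from h import *
plan([(-.012,-.05,.052)]); report()"
```

```text
tcp board [-0.0132 -0.0609  0.0535] F [-1.3 -3.9  2.6] t 15.6 w -0.0001687385122876194 j6 1.48 turn [ 0.0017 -0.0291 -0.003 ] yaw 0.0003
(-0.012, -0.05, 0.052) [0.01  0.072 0.009]
-0.05 profile 4mm bins ['-40:596', '-36:594', '-32:592', '-28:589', '-24:593', '-20:594', '-16:593', '-12:594', '-8:593', '-4:558', '0:521', '11:68', '15:67', '19:67', '23:67', '27:67', '31:67', '35:68', '39:67', '43:67', '47:66', '51:65', '55:66', '59:66', '63:66', '67:66', '71:66', '75:68', '79:66', '83:64', '87:66', '91:65', '95:67', '99:65', '103:67', '107:65', '111:65', '115:65', '131:64', '135:65', '139:65', '143:66', '147:65', '151:66', '155:68', '159:66', '163:66']
0.04 profile 4mm bins ['-40:547', '-36:547', '-32:554', '-28:554', '-24:553', '-20:551', '-16:552', '-12:540', '-8:149', '11:66', '15:70', '19:68', '23:67', '27:69', '31:68', '35:67', '39:68', '43:68', '47:67', '51:67', '55:64', '59:66', '63:64', '67:66', '71:65', '75:66', '79:66', '83:66', '87:66', '91:66', '95:64', '99:66', '103:65', '107:66', '111:66', '115:65', '131:66', '135:64', '139:66', '143:67', '147:66', '151:68', '155:66', '159:65', '163:64']
block ((0.918792724609375, 82.41790008544922), (67.85203552246094, 107.9164047241211), 89.76407623291016) 1566
```

The block is squared against the jaw with about 12 mm left. I'll creep on until the force rises.

Request:
send_rows(
  commands=[
    {"dx":0,"dy":0.03,"dz":0,"yaw":0,"fingers":-1},
    {"dx":0,"dy":0.06,"dz":0,"yaw":0,"fingers":-1},
  ],
)

```text
time: 15.9
position: [0.5175, -0.0825, 0.0534]
orientation: [0.692, 0.087, 0.712, -0.082]
contact_force: [-0.3, -2.9, 0.0]
width: -0.0001
```

Request:
send_rows(
  commands=[
    {"dx":0,"dy":0.02,"dz":0,"yaw":0,"fingers":-1},
  ],
)

```text
time: 16.02
position: [0.5183, -0.0794, 0.0534]
orientation: [0.692, 0.087, 0.712, -0.082]
contact_force: [-0.7, -3.5, 0.6]
width: 0.0
```

Request:
send_rows(
  commands=[
    {"dx":0,"dy":0.02,"dz":0,"yaw":0,"fingers":-1},
  ],
)

```text
time: 16.15
position: [0.5184, -0.0787, 0.0534]
orientation: [0.691, 0.085, 0.712, -0.084]
contact_force: [-9.5, -32.6, 2.7]
width: 0.0
```

```bash
python3 -c "
from h import *
plan([(-.012,-.05,.052)]); report()"
```

```text
tcp board [-0.0134 -0.0471  0.0534] F [ -9.5 -32.6   2.7] t 16.15 w 8.029846160568832e-06 j6 1.51 turn [ 0.0008 -0.0296  0.0024] yaw 0.0001
(-0.012, -0.05, 0.052) [ 0.009 -0.019  0.01 ]
-0.05 profile 4mm bins ['-40:598', '-36:596', '-32:597', '-28:596', '-24:594', '-20:592', '-16:590', '-12:588', '-8:594', '-4:593', '0:594', '3:594', '7:594', '11:530', '27:66', '31:67', '35:68', '39:67', '43:67', '47:68', '51:69', '55:68', '59:66', '63:66', '67:67', '71:64', '75:66', '79:65', '83:66', '87:66', '91:65', '95:66', '99:65', '103:66', '107:65', '111:64', '115:65', '119:65', '123:67', '127:65', '131:66', '135:64', '139:66', '143:64', '147:66', '151:66', '155:65', '159:67', '163:65']
0.04 profile 4mm bins ['-40:545', '-36:544', '-32:545', '-28:545', '-24:546', '-20:545', '-16:550', '-12:553', '-8:553', '-4:552', '0:548', '3:542', '7:532', '27:68', '31:69', '35:68', '39:68', '43:68', '47:68', '51:68', '55:68', '59:67', '63:67', '67:66', '71:66', '75:66', '79:65', '83:65', '87:68', '91:66', '95:64', '99:66', '103:67', '107:66', '111:65', '115:64', '119:65', '123:66', '127:65', '131:65', '135:65', '139:64', '143:67', '147:68', '151:68', '155:67', '159:64', '163:66']
block ((1.0125007629394531, 69.88895416259766), (117.22097778320312, 108.35926818847656), 89.92414855957031) 1655
```

The block is snug against the stop: the profile is continuous from 25 to 163 mm and the force jumped to 34 N. Now I'll back off and go round to the far side of the ball.

Request:
send_rows(
  commands=[
    {"dx":0,"dy":-0.15,"dz":0,"yaw":0,"fingers":-1},
    {"dx":0,"dy":-0.42,"dz":0,"yaw":0,"fingers":-1},
    {"dx":-0.3,"dy":-0.5,"dz":0,"yaw":0,"fingers":-1},
    {"dx":-0.7,"dy":-0.5,"dz":0,"yaw":0,"fingers":-1},
    {"dx":-0.95,"dy":-0.5,"dz":0,"yaw":0,"fingers":-1},
    {"dx":-0.95,"dy":-0.5,"dz":0,"yaw":0,"fingers":-1},
  ],
)

```text
time: 16.95
position: [0.5061, -0.1526, 0.1985]
orientation: [0.693, 0.085, 0.711, -0.085]
contact_force: [0.6, 1.2, -0.3]
width: 0.0
```

```bash
python3 -c "
from h import *
plan([(.12,-.005,.2),(.12,-.005,.092)]); p,b=report(); print(ball(b))
q=b[(abs(b[...,0])<.03)&(b[...,1]>-.06)&(b[...,1]<-.01)&(b[...,2]>.088)&(b[...,2]<.1)]; print('plate',np.percentile(q[:,1],[2,98]))"
```

```text
tcp board [-0.0078 -0.1218  0.1985] F [ 0.6  1.2 -0.3] t 16.95 w 1.3354848931996614e-05 j6 1.37 turn [ 0.0006 -0.0252  0.0033] yaw 0.0001
(0.12, -0.005, 0.2) [-0.034  0.778  0.852]
(0.12, -0.005, 0.092) [0.686 0.78  0.87 ]
-0.05 profile 4mm bins ['27:65', '31:68', '35:68', '39:67', '43:67', '47:69', '51:68', '55:67', '59:66', '63:66', '67:67', '71:66', '75:66', '79:66', '83:65', '87:64', '91:67', '95:66', '99:67', '103:66', '107:66', '111:66', '115:65', '119:65', '123:63', '127:66', '131:64', '135:65', '139:64', '143:65', '147:68', '151:65', '155:66', '159:66', '163:65']
0.04 profile 4mm bins ['-16:143', '-12:145', '-8:148', '-4:147', '0:148', '3:141', '7:141', '27:68', '31:69', '35:68', '39:67', '43:69', '47:68', '51:67', '55:68', '59:67', '63:66', '67:67', '71:65', '75:64', '79:66', '83:66', '87:66', '91:65', '95:65', '99:67', '103:65', '107:65', '111:66', '115:67', '119:66', '123:65', '127:64', '131:65', '135:69', '139:67', '143:66', '147:68', '151:66', '155:64', '159:65', '163:65']
block ((0.7649879455566406, 70.20381164550781), (117.10853576660156, 108.39847564697266), 89.91133880615234) 1677
('lever 0.07', array([ 0.0514136 , -0.00436539,  0.13677087]), np.int64(128), 272)
plate [-0.03829655 -0.01163641]
```

Request:
send_rows(
  commands=[
    {"dx":0,"dy":0.3,"dz":0.4,"yaw":0,"fingers":-1},
    {"dx":0,"dy":0.6,"dz":0.7,"yaw":0,"fingers":-1},
    {"dx":0,"dy":0.78,"dz":0.87,"yaw":0,"fingers":-1},
    {"dx":0,"dy":0.78,"dz":0.87,"yaw":0,"fingers":-1},
    {"dx":0.35,"dy":0.78,"dz":0.87,"yaw":0,"fingers":-1},
    {"dx":0.68,"dy":0.78,"dz":0.87,"yaw":0,"fingers":-1},
    {"dx":0.68,"dy":0.78,"dz":0.87,"yaw":0,"fingers":-1},
  ],
)

```text
time: 17.88
position: [0.6535, -0.0689, 0.0872]
orientation: [0.689, 0.085, 0.715, -0.084]
contact_force: [-0.1, 0.3, -0.4]
width: 0.0
```

```bash
python3 -c "
from h import *
plan([(.0785,-.005,.095),(.0545,-.005,.102),(.0285,-.005,.104),(-.0055,-.005,.098)])"
```

```text
tcp board [ 0.1154 -0.0053  0.0872] F [-0.1  0.3 -0.4] t 17.875 w 9.699288711645035e-06 j6 1.58 turn [ 0.0003 -0.0357  0.0029] yaw 0.0
(0.0785, -0.005, 0.095) [-0.043  0.002 -0.248]
(0.0545, -0.005, 0.102) [-0.084  0.002 -0.41 ]
(0.0285, -0.005, 0.104) [-0.092  0.002 -0.583]
(-0.0055, -0.005, 0.098) [-0.043  0.002 -0.808]
```

Request:
send_rows(
  commands=[
    {"dx":-0.02,"dy":0,"dz":-0.2,"yaw":0,"fingers":-1},
    {"dx":-0.05,"dy":0,"dz":-0.3,"yaw":0,"fingers":-1},
    {"dx":-0.07,"dy":0,"dz":-0.4,"yaw":0,"fingers":-1},
    {"dx":-0.08,"dy":0,"dz":-0.5,"yaw":0,"fingers":-1},
    {"dx":-0.08,"dy":0,"dz":-0.6,"yaw":0,"fingers":-1},
  ],
)

```text
time: 18.5
position: [0.5674, -0.0478, 0.1045]
orientation: [0.69, 0.085, 0.713, -0.085]
contact_force: [1.8, -1.1, 1.3]
width: 0.0001
```

Request:
send_rows(
  commands=[
    {"dx":0.01,"dy":0,"dz":-0.08,"yaw":0,"fingers":-1},
    {"dx":0.03,"dy":0,"dz":-0.16,"yaw":0,"fingers":-1},
  ],
)

```text
time: 18.75
position: [0.5441, -0.0422, 0.1017]
orientation: [0.691, 0.085, 0.713, -0.085]
contact_force: [1.5, 0.1, 0.2]
width: 0.0001
```

```bash
python3 -c "
from h import *
plan([(-.0055,-.005,.098),(-.0265,-.005,.09),(-.038,-.005,.082),(-.0475,-.005,.072)])"
```

```text
tcp board [ 0.0028 -0.0055  0.1017] F [1.5 0.1 0.2] t 18.75 w 0.00011978587620017239 j6 1.59 turn [-0.     -0.0303  0.0027] yaw -0.0
(-0.0055, -0.005, 0.098) [ 0.026  0.003 -0.055]
(-0.0265, -0.005, 0.09) [ 0.084  0.003 -0.193]
(-0.038, -0.005, 0.082) [ 0.14   0.004 -0.268]
(-0.0475, -0.005, 0.072) [ 0.208  0.004 -0.329]
```

Request:
send_rows(
  commands=[
    {"dx":0.025,"dy":0,"dz":-0.06,"yaw":0,"fingers":-1},
    {"dx":0.05,"dy":0,"dz":-0.13,"yaw":0,"fingers":-1},
  ],
)

```text
time: 19.0
position: [0.5251, -0.0376, 0.0948]
orientation: [0.692, 0.085, 0.712, -0.085]
contact_force: [4.8, -2.1, 2.7]
width: 0.0004
```

Request:
send_rows(
  commands=[
    {"dx":0.03,"dy":0,"dz":-0.06,"yaw":0,"fingers":-1},
    {"dx":0.06,"dy":0,"dz":-0.11,"yaw":0,"fingers":-1},
  ],
)

```text
time: 19.25
position: [0.5097, -0.0339, 0.0866]
orientation: [0.693, 0.085, 0.711, -0.085]
contact_force: [7.5, -1.4, 5.9]
width: 0.0
```

```bash
python3 -c "
from h import *
plan([(-.038,-.005,.082),(-.0475,-.005,.072)])"
```

```text
tcp board [-0.0326 -0.0056  0.0866] F [ 7.5 -1.4  5.9] t 19.25 w 4.2656504449935755e-06 j6 1.59 turn [-0.0002 -0.026   0.0028] yaw -0.0
(-0.038, -0.005, 0.082) [ 0.032  0.004 -0.035]
(-0.0475, -0.005, 0.072) [ 0.1    0.004 -0.097]
```

Textbook behaviour: about 9.5 N, normal to the lever. I'll continue to the end stop.

Request:
send_rows(
  commands=[
    {"dx":0.03,"dy":0,"dz":-0.05,"yaw":0,"fingers":-1},
    {"dx":0.07,"dy":0,"dz":-0.09,"yaw":0,"fingers":-1},
  ],
)

```text
time: 19.5
position: [0.4979, -0.031, 0.0771]
orientation: [0.694, 0.085, 0.71, -0.085]
contact_force: [9.9, -1.2, 6.4]
width: 0.0
```

Request:
send_rows(
  commands=[
    {"dx":0.03,"dy":0,"dz":-0.02,"yaw":0,"fingers":-1},
  ],
)

```text
time: 19.62
position: [0.4957, -0.0306, 0.0732]
orientation: [0.695, 0.085, 0.709, -0.085]
contact_force: [2.2, -0.3, 14.7]
width: 0.0002
```

Request:
send_rows(
  commands=[
    {"dx":0.03,"dy":0,"dz":-0.02,"yaw":0,"fingers":-1},
  ],
)

```text
time: 19.75
position: [0.4938, -0.0301, 0.0696]
orientation: [0.696, 0.085, 0.708, -0.085]
contact_force: [1.3, -0.2, 13.9]
width: -0.0002
```

```bash
python3 -c "
from h import *
plan([(-.0475,-.005,.072)])"
```

```text
tcp board [-0.0489 -0.0057  0.0696] F [ 1.3 -0.2 13.9] t 19.75 w -0.0002041516756521558 j6 1.59 turn [-0.0004 -0.0158  0.0027] yaw -0.0001
(-0.0475, -0.005, 0.072) [-0.016  0.005  0.009]
```

Request:
send_rows(
  commands=[
    {"dx":0.03,"dy":0,"dz":-0.02,"yaw":0,"fingers":-1},
  ],
)

```text
time: 19.88
position: [0.4919, -0.0296, 0.066]
orientation: [0.697, 0.085, 0.706, -0.086]
contact_force: [0.6, -0.3, 12.1]
width: -0.0005
```

Request:
send_rows(
  commands=[
    {"dx":-0.3,"dy":0,"dz":0.15,"yaw":0,"fingers":-1},
    {"dx":-0.7,"dy":0,"dz":0.3,"yaw":0,"fingers":-1},
    {"dx":-0.9,"dy":-0.4,"dz":0.3,"yaw":0,"fingers":-1},
    {"dx":-0.9,"dy":-0.8,"dz":0.3,"yaw":0,"fingers":-1},
    {"dx":-0.9,"dy":-1,"dz":0.3,"yaw":0,"fingers":-1},
    {"dx":-0.9,"dy":-1,"dz":0.3,"yaw":0,"fingers":-1},
  ],
)

```text
time: 20.62
position: [0.5003, -0.1876, 0.2002]
orientation: [0.697, 0.086, 0.707, -0.086]
contact_force: [-0.3, 1.7, 0.5]
width: -0.0002
```

```bash
python3 -c "
from h import *
plan([]); p,b=report(); print(ball(b))
cv2.imwrite('pics/f.png',cv2.resize(p['pixels'][180:330,230:430],(800,600),interpolation=2))"
```

```text
tcp board [-0.005  -0.1571  0.2002] F [-0.3  1.7  0.5] t 20.625 w -0.00021834525011347284 j6 1.31 turn [-0.0034 -0.0139  0.0024] yaw -0.0005
-0.05 profile 4mm bins ['-12:93', '-8:89', '-4:93', '0:93', '3:92', '27:69', '31:68', '35:69', '39:68', '43:68', '47:68', '51:68', '55:68', '59:66', '63:63', '67:65', '71:66', '75:66', '79:65', '83:68', '87:67', '91:67', '95:68', '99:66', '103:66', '107:66', '111:65', '115:66', '119:66', '123:65', '127:67', '131:66', '135:66', '139:67', '143:65', '147:68', '151:66', '155:66', '159:66', '163:65']
0.04 profile 4mm bins ['27:67', '31:67', '35:69', '39:68', '43:66', '47:68', '51:69', '55:66', '59:66', '63:65', '67:66', '71:65', '75:67', '79:66', '83:65', '87:65', '91:67', '95:65', '99:64', '103:65', '107:66', '111:64', '115:67', '119:66', '123:65', '127:65', '131:66', '135:64', '139:66', '143:65', '147:66', '151:67', '155:65', '159:67', '163:66']
block ((1.0110511779785156, 70.6357650756836), (108.26936340332031, 116.91747283935547), 0.4744797945022583) 1721
('lever 1.53', array([-0.07956016, -0.00493228,  0.11158202]), np.int64(129), 214)
```

View pics/f.png

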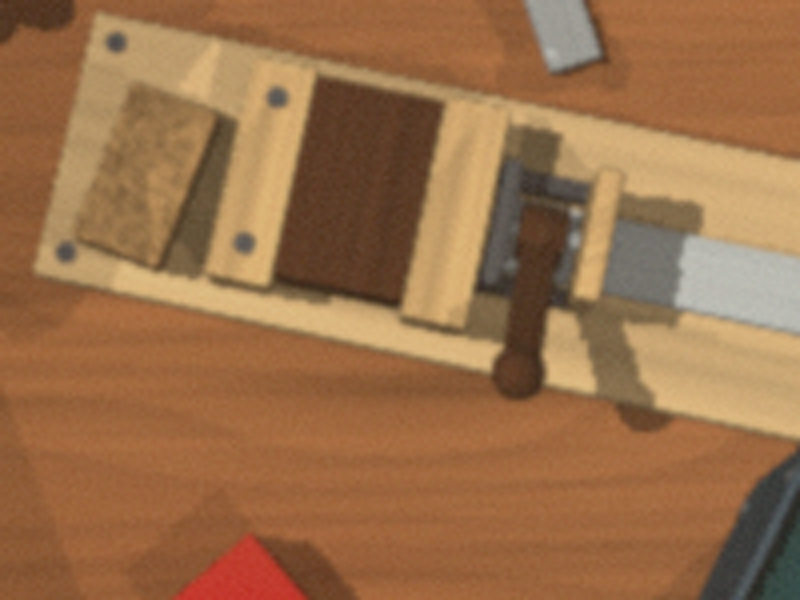

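The block is clamped between the stop (265,170) and the cheek (455,215) with no visible gap. The lever is locked (ball at (518,372), 1.53 rad) and the robot is clear, so I'll hand in.

```bash
python3 -c "
from h import *
print(finish_job())"
```

```text
the job is handed in; nothing more can be done
None
```

The heel block is clamped and the job is handed in at about 20.6 s of the 64 s allowed; `finish_job` gives no verdict. I freed the lever with the jaw still in place, pushed the jaw from its back plate until the block was tight on the stop, then swung the lever back to lock and moved the arm clear.

**Last checks (top camera):**
- **Lever:** it read about 0.07 rad when free and about 1.53 rad at the end, so it is locked.
- **Jaw:** it had not visibly moved when the lever came free. After the push the back plate's rear face was at board y −38 mm, which puts the jaw at about 90 mm.
- **Block:** the height profile runs unbroken from jaw to stop on both sides. Block and cheek together measured square within about 0.01 rad, and the block top is level at 64–68 mm, so it is lying flat.
- **Gripper:** it is clear of everything, with only noise on the force reading.

**What went wrong or disagreed:**
- **Missed lever strokes:** the fingertips sit roughly 27–30 mm above the reported TCP height. My first attempts passed over the lever ball, and one slipped off it at about 28 N. I lowered the path and the next stroke worked.
- **Push force:** it peaked at about 34 N on the fingertip when the jaw seated the block.
- **Other items:** I did not re-measure the bystanders at the end. No contact with them was felt or seen, and the cork block, beyond the stop, looks unmoved in the last picture.

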